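Lock the shaker's drive disc with its bar

TASK

Lock the drive of the bench shaker for transport: with the closed fingertips push the upright brass pin round until the slot across the blue disc lines up with the steel bar, either way round, then push the red end plate so that the bar goes right through the slot and its plate comes up against the two aluminium stop blocks. Only push, gently: do not grip the bar or lift it out of its guide, and do not move the things standing about.

Things in the scene. Friction and masses are not known exactly. Their poses are not given: they have to be found in the camera images.
- drive_unit: the shaker's low white drive unit, fixed to the worktop; its flat top (the deck) is 45 mm above the worktop. Origin on the worktop, under the axis of the blue disc; z up; x is the direction in which the bar is pushed (roughly to the robot's left). Housing from x = -255 to +105 mm, y = -65 to +65 mm. All the lock's parts stand on the deck along y = 0
- stops (a point): fixed point on the deck midway between the rear (-x) faces of the two tall aluminium stop blocks, 85 mm behind the disc's axis (x = -85 mm in the drive unit's frame). Blocks 24 mm high, x = -85 to -55 mm, 16 mm apart. Behind them two low aluminium rails, 10 mm high, 16 mm apart, x = -250 to -85 mm, guide the bar
- keeper (a point): fixed point on the deck midway between the two aluminium keeper blocks that take the nose beyond the disc: 14 mm high, x = 52 to 90 mm, 17 mm apart, mouth widened to 25 mm
- disc_centre (a point): fixed point on the disc's vertical axis at the height of its top face, 57 mm above the worktop
- disc (a joint): turn of the blue disc, rad, positive anticlockwise from above; 0 when its frame agrees with the drive unit's. The slot lines up with the bar at 0 and at +pi or -pi (all good). Starts between -2.7 and -0.4, the pin on the keeper's side, away from the bar; turns without stops. It stays where it is left and takes about 2.5 N at the pin to turn
- slot (a point): centre of the disc's top face, turns with the disc. Disc 90 mm across, 12 mm high above the deck: two blue halves with a straight open slot 18 mm wide between them, right across along this point's x axis, down to the deck; its mouths flare to 28 mm at the rim. The bar's tapered nose finds the slot and straightens the disc if it is within about 0.15 rad
- pin (a point): the upright brass pin on the disc, 14 mm in diameter with a 20 mm wide foot 3 mm high, 31 mm from the disc's axis, on the disc's +y side (square to the slot). It stands 34 mm above the disc's top face, its top 91 mm above the worktop; this point lies on its axis, 79 mm above the worktop
- bar: loose steel locking bar, 14 mm wide, 12 mm high, about 0.25 kg, in its open-topped guide. x points to the nose, z up. Origin at the underside, below the front face of the red end plate; nose 170 mm on, its last 16 mm tapering to 6 mm. Starts with the origin at x = -0.230 to -0.217 m in the drive unit's frame, nose just short of the disc; fully home at x = -0.085 m. Slides with 1 to 3 N
- plate (a point): centre of the rear face (the face to push) of the red end plate on the bar, 75 mm above the worktop. The plate is 36 mm wide, 6 mm thick and reaches from 58 to 91 mm above the worktop
- nose (a point): tip of the bar's nose, 6 mm above its underside
- petri: the flat round petri dish, 60 mm wide and 15 mm high, left of the work; origin at the centre of its underside
- timer_1: the small white upright timer, 22x62x68 mm, left of the work; origin under its middle
- marker_1: the felt marker pen lying flat, 125 mm long, 14 mm thick, left of the work; origin at the middle of its underside
- jar: the clear sample jar with a white screw lid, 63 mm wide, 98 mm high, right of the work; origin at the centre of its underside
- lid: the loose white jar lid, 52 mm wide, 26 mm high, right of the work; origin at the centre of its underside

How it is judged:
On the way:
1. the disc is turned until its slot faces the bar, the bar not yet through (angle between the x axis of slot and the x axis of drive_unit, either way round below 0.2 rad and x of nose in the frame of drive_unit below 0 m), for 0.1 s.
At the end, for the whole second after the job is handed in: The bar lies down in its guide, through the disc's slot and between the keeper blocks, its red plate within 6 mm of the stop blocks, the slot in line with it (within 0.12 rad), and the bar is at rest (x of bar in the frame of drive_unit above -0.091 m and z of bar in the frame of drive_unit below 0.05 m and y of nose in the frame of drive_unit between -0.005 and 0.005 m and angle between the x axis of slot and the x axis of drive_unit, either way round below 0.12 rad and linear speed of bar below 0.02 m/s); the robot touches nothing.
It fails at once if the bar is lifted out of its guide (more than 8 mm off the deck at either end) (z of bar in the frame of drive_unit above 0.053 m or z of nose in the frame of drive_unit above 0.059 m).
It fails at once if the bar is gripped or rammed (more than 45 N from the fingers) (contact force between the fingers and bar above 45 N).
It fails at once if one of the things standing about is moved by more than 30 mm (distance of any of petri, timer_1, marker_1, jar, lid from where it was at the start of the episode above 0.03 m).
It also fails if it takes over 48 s, if anything falls off the work surface, if the arm or the gripper's body presses on something with over 40 N, if the wrist force passes 120 N, or if a joint passes its speed limit or range.

ROBOT

A 6-joint arm with a two-finger parallel gripper is mounted at the origin on a cart in front of the work surface, level with it; the furniture and walls round the work are solid. World frame = base frame: x ahead of the robot, y to its left, z up, the work surface at z = 0. Lengths are in m, angles in rad, forces in N, time in s.
With the tool pointing down it reaches from about 0.35 to 0.725 m from the base axis. Payload 4.3 kg.
Tool frame: the origin (TCP) lies at the centre of the arm's flange, where the gripper is bolted on; the fingertips stand robot.finger_overhang ahead of it and the grasp point (between the pads) lies 155 mm ahead of it (robot.finger_overhang is the distance from the TCP to the fingertips, in m); z points along the fingers, y is the line along which they close (so a half turn about z gives the same grasp; the last joint's range is limited). The gripper opens to 85 mm and grips with 20 to 120 N. Pads are 22 mm wide; open, the fingers measure 114 mm over their backs; the gripper's body (76 mm by 85 mm) begins 54 mm behind the grasp point. The pads swing forward as they close: fully open they stand 13 mm farther back than shut.
Start: joints at [1.184, 0.377, 0.081, 1.274, 0, 1.46], TCP at [0.157, 0.553, 0.405] pointing down, gripper open.
Joint ranges: [-2.72, 2.72], [-0.84, 1.66], [-1.02, 1.22], [-1.77, 2.12], [-1.37, 1.28], [-3.14, 3.14]. Speed limits (rad/s): [2.57, 2.57, 3.14, 3.14, 3.14, 3.14].

INTERFACE

Orientations are given as a unit quaternion [x, y, z, w].
In Python, from plant import robot gives the robot as it stands.
- The arm moves only by the tool carry_out, never from a script. Its argument "deltas" is a list of rows, each a list of 2 entries, a list of its own where there are three numbers: the shift along the tool's x, y, z in mm, then the turn about the tool's z in degrees. A call has 1 to 12 rows; each row is the pose to reach, as a shift and turn from the pose commanded when the call began, along the tool's axes at that moment; what a row does not reach only later rows make up. A row lasts 1/8 s, in which the tool goes at most 62.5 mm and 10.7 degrees, less where a joint would pass 70% of its speed; a pose out of reach is approached as far as the arm can. A call with a gripper value outside its range is refused whole. "jaw" is the finger opening in mm, from 0 to 85.4, set as the call begins (left out, the last holds). The fingers move at their own pace and stop on an object; the grip force is fixed at half the most. Time passes only in rows, so rows that repeat a pose let the fingers close. It gives the time, the measured TCP pose, the force, the opening and the grip force at its end, in the units of the state.
- robot.get_obs(): the state, without advancing time (a new reading comes with each control period).
- robot.grab_frame(name): name is "scene" or "top" or "wrist"; returns a dict with "img" (384x512x3 uint8, red, green, blue), "K" (3x3 intrinsics, pixels), "R" (3x3) and "t" (3): a world point X has camera coordinates R X + t. Camera axes: x right, y down, z forward; pixel columns grow to the right and rows downward; lengths in m; the calibration is good to about 2 mm. A picture is of the moment at which its call begins. There is no depth.
- robot.job_done(): hands the job in; it is judged then, once.
Trained networks look in the newest picture that a camera, given by its name, has taken for a name from the list of things; names that differ only in an ending like _2 or _b are one class to them, and where a whole thing is asked for, a point or a joint stands for the part that bears it (a point fixed in the world has none). Each returns a list of dicts, best first, with "conf" (0 to 1); they miss things now and then, are a little off and sometimes report something else, mostly with a low value. They report only what shows in the picture. A call takes as long as a camera call.
- robot.spot_in(label, camera): "bbox" ([left, top, right, bottom] in pixels, round what is visible of it).
The state is a dict: "time": time; "joint_pos": joint angles; "joint_vel": joint speeds; "effort": joint torques, N m; "ee_pos": TCP position; "tcp_rot": TCP orientation; "ft_force": force on the tool from outside, world axes, zero at the start; "wrist_torque": the same for the moment, N m; "gripper_width": finger opening in m; "grip_force": force on a finger pad.
Only numpy, scipy, OpenCV 4.12 (cv2) and the standard library are available. Lean on these libraries where they do the work, as an engineer would, in place of code of your own. Each camera call takes 0.05 s, during which the arm holds its last target. There are 200 camera calls.

## Working session

There is one attempt and no reset: what is moved stays moved. The work goes in short steps, Python scripts to look and compute and a tool call to move; the robot and the scene stay as the last step left them, time stands still between calls to the robot, and variables do not carry over. Pictures are saved under pics/ and viewed, at most 10 in all, crops included, and the job is handed in when it is done.

Besides the shell and the picture viewer there is one more tool, called after "Call:" as name(argument=value, ...), one argument or row to a line, values as JSON. carry_out: Moves the arm, as the interface text tells. Its arguments: {"type":"object","properties":{"deltas":{"type":"array","items":{"type":"array"}},"jaw":{"type":"number"}},"required":["deltas"]}

```bash
mkdir -p pics; cat > h.py <<'E'
import numpy as np, cv2
from plant import robot
def pix2w(f,u,v,z):
    R=np.array(f['R']);t=np.array(f['t']);K=np.array(f['K'])
    d=R.T@np.linalg.solve(K,[u,v,1.]);c=-R.T@t
    return c+d*(z-c[2])/d[2]
def proj(f,X):
    p=np.array(f['K'])@(np.array(f['R'])@np.array(X)+np.array(f['t']));return p[:2]/p[2]
def grab(n,fn=None):
    f=robot.grab_frame(n)
    if fn: cv2.imwrite('pics/'+fn,cv2.cvtColor(np.array(f['img']),cv2.COLOR_RGB2BGR))
    return f
E
python3 - <<'E'
from h import *
ims=[]
for n in ('top','scene'):
    f=grab(n); ims.append(cv2.cvtColor(np.array(f['img']),cv2.COLOR_RGB2BGR))
    print(n,'cam',np.round(-np.array(f['R']).T@f['t'],3))
    for l in ('pin','disc','plate','bar','drive_unit','jar','lid','timer_1','petri','marker_1'):
        for d in robot.spot_in(l,n)[:1]:
            b=d['bbox'];z={'pin':.091,'disc':.057,'plate':.091,'bar':.05,'drive_unit':.045}.get(l,.02)
            print(l,round(d['conf'],2),np.round(b),np.round(pix2w(f,(b[0]+b[2])/2,(b[1]+b[3])/2,z),3))
im=np.vstack([cv2.resize(i,(400,300)) for i in ims]) if 0 else ims[0]
cv2.imwrite('pics/a.png',cv2.resize(ims[0],(800,600)));cv2.imwrite('pics/b.png',cv2.resize(ims[1],(800,600)))
o=robot.get_obs();print(o,robot.finger_overhang)
E
```

```text
top cam [ 0.247 -0.014  1.196]
pin 0.82 [228. 179. 256. 208.] [0.48  0.012 0.091]
disc 0.57 [229. 177. 259. 206.] [0.493 0.006 0.057]
plate 0.58 [264. 171. 321. 188.] [ 0.516 -0.136  0.091]
bar 0.59 [272. 168. 320. 187.] [ 0.533 -0.152  0.05 ]
drive_unit 0.66 [208. 153. 330. 221.] [ 0.507 -0.07   0.045]
jar 0.78 [367. 154. 398. 179.] [ 0.566 -0.429  0.02 ]
lid 0.63 [366. 206. 385. 221.] [ 0.418 -0.391  0.02 ]
timer_1 0.69 [118. 162. 140. 173.] [0.588 0.366 0.02 ]
petri 0.7 [129. 188. 150. 207.] [0.491 0.33  0.02 ]
marker_1 0.42 [370. 155. 399. 181.] [ 0.561 -0.433  0.02 ]
scene cam [-0.356 -0.897  0.759]
pin 0.73 [255. 191. 280. 211.] [ 0.454 -0.04   0.091]
disc 0.75 [252. 192. 280. 212.] [0.488 0.001 0.057]
plate 0.79 [284. 206. 335. 228.] [ 0.478 -0.193  0.091]
bar 0.71 [286. 205. 331. 225.] [ 0.535 -0.141  0.05 ]
drive_unit 0.86 [231. 190. 346. 251.] [ 0.474 -0.113  0.045]
jar 0.97 [374. 234. 402. 275.] [ 0.581 -0.404  0.02 ]
lid 0.57 [338. 278. 363. 293.] [ 0.395 -0.413  0.02 ]
timer_1 0.55 [213. 156. 229. 178.] [0.593 0.378 0.02 ]
petri 0.55 [198. 176. 211. 189.] [0.465 0.314 0.02 ]
{'time': 1.1, 'joint_pos': array([1.18370562e+00, 3.77290462e-01, 8.09856824e-02, 1.27437375e+00,
       1.25074912e-05, 1.46049652e+00]), 'joint_vel': array([-1.52861693e-03, -1.57754085e-04,  3.14312187e-05, -2.24435469e-04,
        2.02249173e-03, -2.16581372e-03]), 'effort': array([-5.91938351e-04, -4.63526666e+01,  2.70162606e+01,  3.50959235e-04,
       -1.06653047e-04,  6.38215027e-06]), 'ee_pos': array([0.15713079, 0.55313596, 0.40472926]), 'tcp_rot': array([1.37954082e-01, 9.90438624e-01, 5.86237244e-05, 8.43539237e-06]), 'ft_force': array([0.36491375, 0.04941151, 0.32794769]), 'wrist_torque': array([0.06267643, 0.02526331, 0.01001968]), 'grip_force': 0.0, 'gripper_width': 0.08519197249934049} 0.1734
```

View pics/a.png

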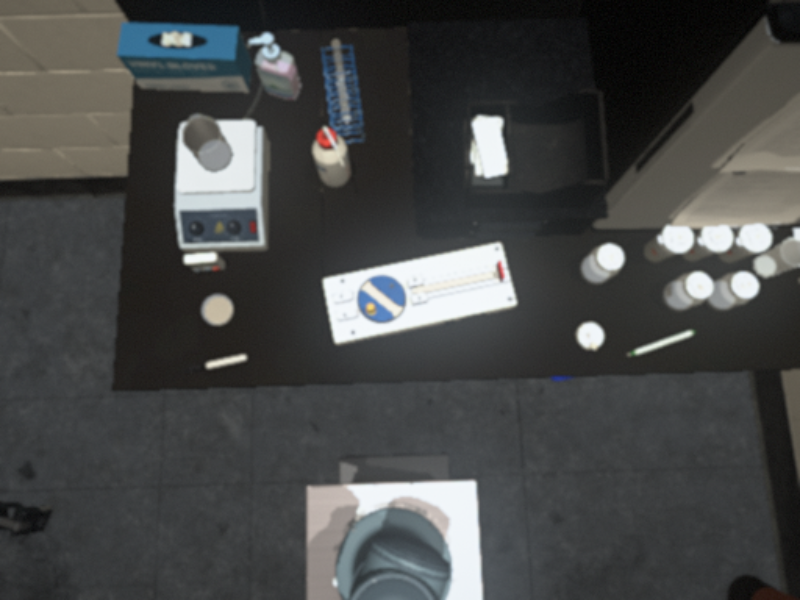

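View pics/b.png

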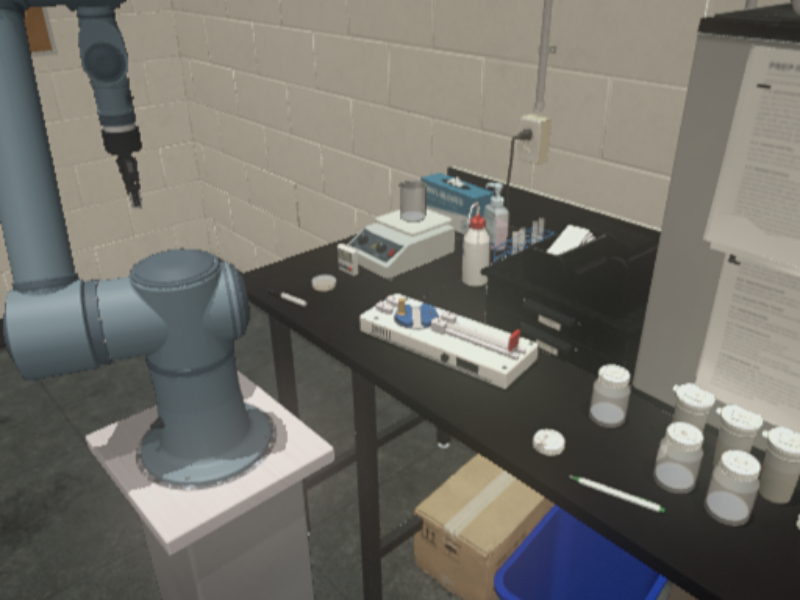

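The top view shows the drive unit (corners about (322,277), (500,242), (517,303), (334,343) in the 800 px view), the disc at (382,299), the pin at (370,309) and the red plate at (500,271). The pin stands on the keeper/robot side. Next I measure these by colour.

```bash
python3 - <<'E'
from h import *
f=grab('top');im=np.array(f['img']);hsv=cv2.cvtColor(im,cv2.COLOR_RGB2HSV)
roi=np.zeros(im.shape[:2],np.uint8);roi[150:225,200:335]=255
def m(lo,hi): return cv2.bitwise_and(cv2.inRange(hsv,np.array(lo),np.array(hi)),roi)
blue=m((100,100,50),(125,255,255));red=m((172,120,50),(180,255,255))|m((0,150,50),(6,255,255));brass=m((12,110,80),(28,255,255))
h=cv2.convexHull(cv2.findNonZero(blue));(c,r)=cv2.minEnclosingCircle(h);M=cv2.moments(h)
cb=(M['m10']/M['m00'],M['m01']/M['m00']);D=pix2w(f,*cb,.057);print('disc',c,r,cb,D)
def cen(k):
    n,l,s,ce=cv2.connectedComponentsWithStats(k);i=1+np.argmax(s[1:,4]);return ce[i],s[i]
for nm,k,z in(('red',red,.08),('brass',brass,.078)):
    ce,s=cen(k);print(nm,ce,s,pix2w(f,*ce,z))
wh=m((0,0,150),(180,90,255))
wh=cv2.morphologyEx(wh|blue|red|brass,cv2.MORPH_CLOSE,np.ones((9,9)))
n,l,s,ce=cv2.connectedComponentsWithStats(wh);i=1+np.argmax(s[1:,4])
cn=cv2.findNonZero((l==i).astype(np.uint8))[:,0]
w=np.array([pix2w(f,u,v,.045)[:2] for u,v in cn],np.float32)
(rc,sz,a)=cv2.minAreaRect(w);bx=cv2.boxPoints((rc,sz,a));print('rect',rc,sz,a,'\n',bx)
P=np.array([pix2w(f,u/1.5625,v/1.5625,.045)[:2] for u,v in((322,277),(500,242),(517,303),(334,343))]);print(P)
cv2.imwrite('pics/c.png',cv2.resize(cv2.cvtColor(im[150:225,200:335],cv2.COLOR_RGB2BGR),(800,444),interpolation=cv2.INTER_CUBIC))
E
```

```text
disc (243.75640869140625, 190.6923065185547) 14.415199279785156 (243.65259009009006, 190.81784909909908) [0.49404585 0.00817659 0.057     ]
red [321. 176.] [321 176   1   1   1] [ 0.5265539  -0.22220394  0.08      ]
brass [236.75       196.66666667] [235 195   4   4  12] [0.47262544 0.02842594 0.078     ]
rect (0.5077592730522156, -0.06598101556301117) (0.13318511843681335, 0.3609966039657593) 10.202971458435059 
 [[ 0.4102471   0.09986703]
 [ 0.4741925  -0.25542092]
 [ 0.60527146 -0.23182906]
 [ 0.54132605  0.12345889]]
[[ 0.54250916  0.12170542]
 [ 0.60260096 -0.23026944]
 [ 0.47860098 -0.25472145]
 [ 0.4121431   0.09964058]]
```

View pics/c.png

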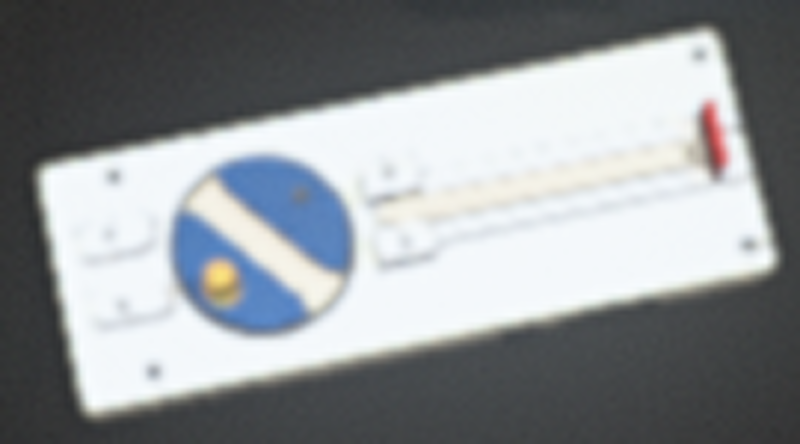

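The crop shows the disc at (263,243), the pin at (220,278) and the slot about 50° off the bar. The housing rectangle fits well at 133×361 mm. From it, unit yaw is 100.2°, the axis is at (0.4945, 0.0078), and the pin is at unit (24, 18) mm, so the disc angle is about -53°. My plan is to bring the tool's x axis onto the unit's x, then push the pin straight in -x.

Call:
carry_out(
  deltas=[
    [[-43, -39, 10], 6],
    [[-85, -78, 21], 13],
    [[-128, -118, 32], 19],
    [[-170, -157, 42], 26],
    [[-213, -196, 53], 32],
    [[-256, -235, 63], 38],
    [[-298, -274, 74], 45],
    [[-341, -314, 84], 51],
    [[-383, -353, 95], 58],
    [[-426, -392, 105], 64],
    [[-426, -392, 105], 64],
    [[-426, -392, 105], 64],
  ],
  jaw=0,
)

```text
time: 2.65
ee_pos: [0.4594, 0.0597, 0.2996]
tcp_rot: [0.642, 0.767, -0.0, -0.001]
ft_force: [-0.6, 1.5, 0.5]
gripper_width: -0.0002
grip_force: 0.0
```

```bash
cat >> h.py <<'E'
D=np.array([.4945,.0078]);A=np.deg2rad(100.2);ux=np.array([np.cos(A),np.sin(A)]);uy=np.array([-ux[1],ux[0]])
def unit(p): d=np.array(p)[:2]-D;return np.round([1000*d@ux,1000*d@uy,1000*p[2]],1)
def state():
    from scipy.spatial.transform import Rotation as Ro
    o=robot.get_obs();M=Ro.from_quat(o['tcp_rot']).as_matrix()
    print('t',round(o['time'],2),'tcp unit mm',unit(o['ee_pos']),'heading',np.round(np.degrees(np.arctan2(M[1,0],M[0,0])),2),'F',np.round(o['ft_force'],1),'w',round(o['gripper_width'],4))
E
python3 - <<'E'
from h import *
state()
f=grab('wrist','w1.png')
for l in('pin','disc','plate'):
    for d in robot.spot_in(l,'wrist')[:1]: print(l,d)
for n,p in(('disc',(0,0,.057)),('pintop',(24,18,.091))):
    print(n,proj(f,[*(D+p[0]*.001*ux+p[1]*.001*uy),p[2]]))
E
```

```text
t 2.65 tcp unit mm [ 57.3  25.3 299.6] heading 100.14 F [-0.6  1.5  0.5] w -0.0002
pin {'bbox': [245.3, 212.9, 336.8, 279.4], 'conf': 0.81}
disc {'bbox': [246.9, 209.7, 339.2, 279.7], 'conf': 0.9}
disc [282.47432525 261.70159134]
pintop [263.68122474 259.61326887]
```

View pics/w1.png

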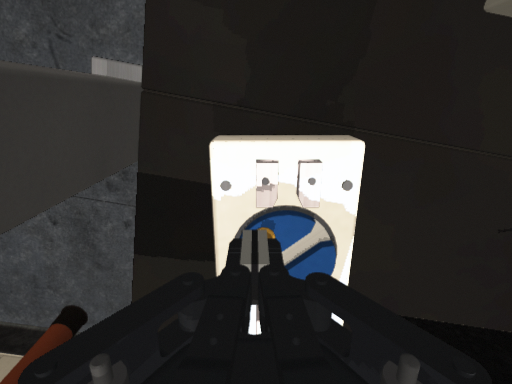

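The wrist view shows the keeper blocks at (267,183) and (310,183), the disc near (286,246) and the pin at (266,235), behind the fingertips at (255,235). That is about 14 px off my prediction, so I check the frame against known points.

```bash
python3 - <<'E'
from h import *
f=grab('wrist')
print('cam',unit(-np.array(f['R']).T@f['t']),np.round(f['R'],3).tolist())
P=lambda x,y,z:proj(f,[*(D+x*.001*ux+y*.001*uy),z])
for n,p in dict(corner1=(105,65,.045),corner2=(105,-65,.045),k1=(90,8.5,.059),k1b=(52,12.5,.059),k2=(90,-8.5,.059),disc=(0,0,.057),rim=(45,0,.057),rl=(0,45,.057),rr=(0,-45,.057),pintop=(24,18,.091),tip=(57,25,.126)).items(): print(n,np.round(P(*p)))
im=np.array(f['img']);hsv=cv2.cvtColor(im,cv2.COLOR_RGB2HSV)
b=cv2.inRange(hsv,(100,100,40),(125,255,255));b[:200]=0;b[290:]=0
g=cv2.inRange(hsv,(10,120,80),(28,255,255));g[:200]=0;g[290:]=0;g[:,:200]=0;g[:,350:]=0
print('blue',cv2.boundingRect(b),'brass',cv2.boundingRect(g))
for v in((212,140),(362,140)): print(unit(pix2w(f,*v,.045)))
E
```

```text
cam [139.2  25.1 268.8] [[0.984, 0.179, 0.001], [0.169, -0.934, 0.314], [0.057, -0.309, -0.949]]
corner1 [205. 142.]
corner2 [365. 142.]
k1 [275. 164.]
k1b [269. 209.]
k2 [297. 164.]
disc [282. 263.]
rim [284. 216.]
rl [231. 262.]
rr [333. 263.]
pintop [263. 261.]
tip [254. 245.]
blue (240, 211, 95, 70) brass (261, 229, 14, 10)
[106.6  59.   45. ]
[106.7 -62.3  45. ]
```

The camera sits on the +x side looking back, so the view agrees with the unit frame to about 3 mm. Next I lower in front of the pin and push it in -x.

Call:
carry_out(
  deltas=[
    [[0, 2, 30], 0],
    [[0, 2, 50], 0],
    [[0, 2, 59], 0],
    [[-6, 2, 59], 0],
    [[-11, 2, 59], 0],
    [[-16, 2, 59], 0],
    [[-21, 2, 59], 0],
    [[-26, 2, 59], 0],
    [[-30, 2, 59], 0],
    [[-33, 2, 59], 0],
    [[-36, 2, 59], 0],
    [[-36, 2, 59], 0],
  ],
)

```text
time: 4.4
ee_pos: [0.4665, 0.0248, 0.2402]
tcp_rot: [0.642, 0.767, -0.0, -0.002]
ft_force: [-3.2, 2.1, -0.6]
gripper_width: 0.0001
grip_force: 1.7
```

```bash
python3 - <<'E'
from h import *
state()
f=grab('top');im=cv2.cvtColor(np.array(f['img']),cv2.COLOR_RGB2BGR)
g=grab('wrist');i2=cv2.cvtColor(np.array(g['img']),cv2.COLOR_RGB2BGR)
a=cv2.resize(im[150:225,200:335],(540,300),interpolation=cv2.INTER_CUBIC)
b=cv2.resize(i2[120:320,150:420],(405,300))
cv2.imwrite('pics/d.png',cv2.resize(np.hstack([a,b]),(800,254)))
E
```

```text
t 4.4 tcp unit mm [ 21.7  24.5 240.2] heading 100.13 F [-3.2  2.1 -0.6] w 0.0001
```

View pics/d.png

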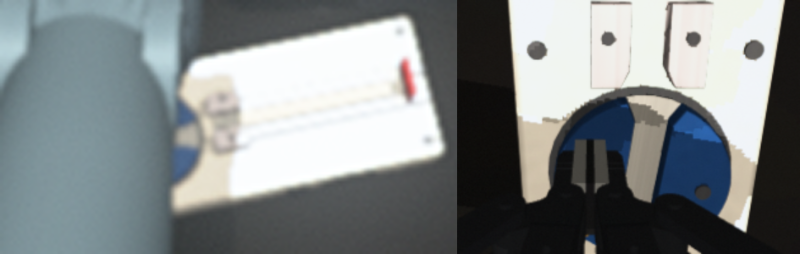

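The disc is nearly aligned; the wrist crop shows the slot running from (650,105) to (640,195). I measure the remaining angle from the edge of the free right half.

```bash
python3 - <<'E'
from h import *
f=grab('wrist');im=np.array(f['img']);hsv=cv2.cvtColor(im,cv2.COLOR_RGB2HSV)
b=cv2.inRange(hsv,(100,120,100),(125,255,255))
n,l,s,c=cv2.connectedComponentsWithStats(b)
# crop px (700,170) -> image
sc=800/945;u0=150+((700/sc)-540)*270/405;v0=120+(150/sc)*200/300
print(u0,v0,l[int(v0),int(u0)],s[l[int(v0),int(u0)]])
k=l[int(v0),int(u0)]
pts=[]
for v in range(190,262,4):
    us=np.where(l[v]==k)[0]
    if len(us): q=unit(pix2w(f,us[0],v,.057));pts.append(q);print(v,us[0],us[-1],q[:2],unit(pix2w(f,us[-1],v,.057))[:2])
cv2.imwrite('pics/e.png',cv2.resize(cv2.cvtColor(im[170:280,200:400],cv2.COLOR_RGB2BGR),(800,440)))
E
```

```text
341.25 238.125 0 [     0      0    512    384 196052]
190 0 511 [ 51.4 172.2] [  51.1 -126.1]
194 0 511 [ 48.9 172.9] [  48.7 -126.8]
198 0 511 [ 46.4 173.6] [  46.2 -127.5]
202 0 511 [ 43.9 174.4] [  43.7 -128.3]
206 0 511 [ 41.3 175.1] [  41.1 -129. ]
210 0 511 [ 38.8 175.9] [  38.5 -129.7]
214 0 511 [ 36.2 176.6] [  35.9 -130.5]
218 0 511 [ 33.5 177.4] [  33.3 -131.3]
222 0 511 [ 30.9 178.2] [  30.7 -132. ]
226 0 511 [ 28.2 178.9] [  28.  -132.8]
230 0 511 [ 25.5 179.7] [  25.3 -133.6]
234 0 511 [ 22.8 180.5] [  22.6 -134.4]
238 0 511 [ 20.  181.3] [  19.8 -135.2]
242 0 511 [ 17.2 182.1] [  17. -136.]
246 0 511 [ 14.4 182.9] [  14.2 -136.8]
250 0 511 [ 11.6 183.8] [  11.4 -137.6]
254 0 511 [  8.7 184.6] [   8.5 -138.5]
258 0 511 [  5.8 185.4] [   5.6 -139.3]
```

View pics/e.png

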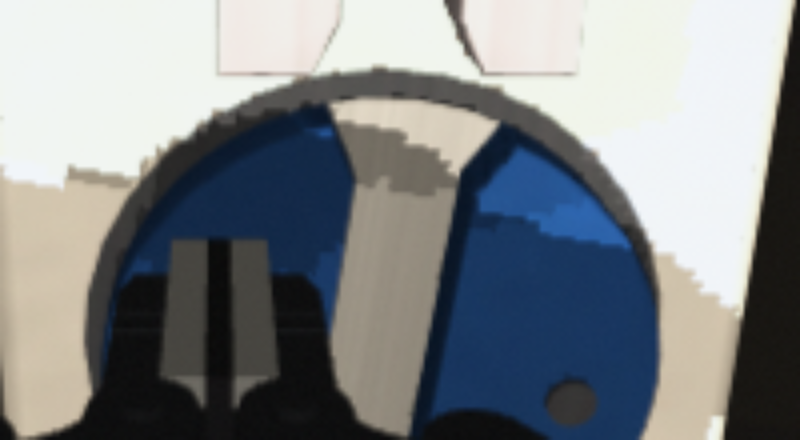

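The crop shows the slot's left edge running (353,180)→(333,320) and its right top edge (478,190)→(435,400). The screw opposite the pin is at (571,402). I turn these into an angle.

```bash
python3 - <<'E'
from h import *
f=grab('wrist')
q=lambda u,v,z:unit(pix2w(f,200+u/4,170+v/4,z))[:2]
for n,a,b in(('L',(353,180),(333,320)),('R',(478,190),(435,400))):
    A_,B_=q(*a,.057),q(*b,.057);d=A_-B_;print(n,A_,B_,np.degrees(np.arctan2(d[1],d[0])))
print('screw',q(571,402,.057),'rim top',q(385,72,.057),'rimR',q(657,310,.057),'keeper inner',q(343,0,.059),q(445,0,.059),'keeper front corners',q(218,73,.059),q(578,75,.059))
E
```

```text
L [35.2  2.8] [11.2  5.1] -5.474128200609207
R [ 33.5 -16.1] [ -3.5 -11.9] -6.476124538351194
screw [ -3.9 -33.9] rim top [52.3 -1.2] rimR [ 12.9 -45.7] keeper inner [63.6  5.5] [63.6 -8.8] keeper front corners [52.8 23.1] [ 52.4 -28.7]
```

The slot is at about -6°, so it needs about 3 mm more push. After that I retreat, lift and cross to behind the plate.

Call:
carry_out(
  deltas=[
    [[-2, 0, 0], 0],
    [[-3, 0, 0], 0],
    [[-3, 0, 0], 0],
    [[12, 0, 0], 0],
    [[14, 0, -35], 0],
    [[10, 0, -62], 0],
    [[-40, 5, -62], 0],
    [[-90, 10, -62], 0],
    [[-140, 15, -62], 0],
    [[-190, 20, -62], 0],
    [[-240, 25, -62], 0],
    [[-287, 25, -62], 0],
  ],
)

```text
time: 6.1
ee_pos: [0.5447, -0.2552, 0.3033]
tcp_rot: [0.642, 0.767, -0.0, 0.002]
ft_force: [0.5, 0.0, 0.3]
gripper_width: -0.0002
grip_force: 0.0
```

```bash
python3 - <<'E'
from h import *
state()
f=grab('top');im=np.array(f['img']);a=cv2.cvtColor(im[150:225,200:335],cv2.COLOR_RGB2BGR)
g=grab('wrist');b=cv2.cvtColor(np.array(g['img']),cv2.COLOR_RGB2BGR)
cv2.imwrite('pics/f.png',np.vstack([cv2.resize(a,(540,300),interpolation=cv2.INTER_CUBIC),cv2.resize(b[80:320],(540,253))]))
P=lambda x,y,z:np.round(proj(g,[*(D+x*.001*ux+y*.001*uy),z]))
print('plate exp top edge',P(-236,18,.091),P(-236,-18,.091),'tip',P(-265,-1,.129),'rear corners',P(-255,65,.045),P(-255,-65,.045))
for l in('plate','bar'): print(l,robot.spot_in(l,'wrist')[:1],robot.spot_in(l,'top')[:1])
E
```

```text
t 6.1 tcp unit mm [-267.7   -2.8  303.3] heading 100.15 F [0.5 0.  0.3] w -0.0002
plate exp top edge [222. 164.] [275. 163.] tip [250. 228.] rear corners [173. 173.] [326. 172.]
plate [{'bbox': [228.5, 4.3, 276.2, 161.6], 'conf': 0.92}] [{'bbox': [263.9, 175.6, 308.7, 184.0], 'conf': 0.76}]
bar [{'bbox': [228.3, 0.0, 279.5, 158.6], 'conf': 0.89}] [{'bbox': [261.7, 173.7, 311.8, 187.0], 'conf': 0.77}]
```

View pics/f.png

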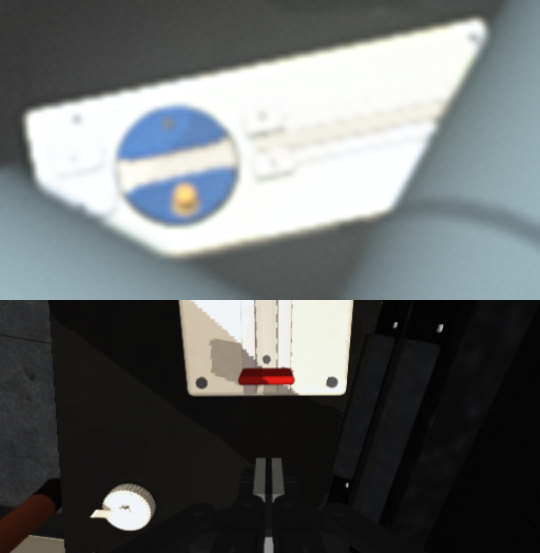

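The top crop shows the slot in line with the bar. The wrist crop shows the plate at (266,376), with the fingertips (267,460) centred behind it. I lower and start pushing.

Call:
carry_out(
  deltas=[
    [[0, 0, 30], 0],
    [[0, 0, 54], 0],
    [[0, 0, 64], 0],
    [[8, 0, 64], 0],
    [[14, 0, 64], 0],
    [[18, 0, 64], 0],
    [[22, 0, 64], 0],
    [[26, 0, 64], 0],
    [[30, 0, 64], 0],
    [[35, 0, 64], 0],
    [[41, 0, 64], 0],
    [[47, 0, 64], 0],
  ],
)

```text
time: 7.9
ee_pos: [0.5349, -0.2069, 0.2386]
tcp_rot: [0.642, 0.767, 0.0, -0.0]
ft_force: [0.3, -2.8, 2.6]
gripper_width: 0.0002
grip_force: 1.3
```

Call:
carry_out(
  deltas=[
    [[7, 0, 0], 0],
    [[14, 0, 0], 0],
    [[21, 0, 0], 0],
    [[28, 0, 0], 0],
    [[35, 0, 0], 0],
    [[42, 0, 0], 0],
    [[49, 0, 0], 0],
    [[56, 0, 0], 0],
    [[63, 0, 0], 0],
    [[70, 0, 0], 0],
    [[75, 0, 0], 0],
    [[78, 0, 0], 0],
  ],
)

```text
time: 9.4
ee_pos: [0.5211, -0.1301, 0.2386]
tcp_rot: [0.642, 0.767, 0.0, -0.0]
ft_force: [-0.1, -1.8, 1.5]
gripper_width: 0.0001
grip_force: 1.0
```

```bash
python3 - <<'E'
from h import *
state()
g=grab('wrist');b=cv2.cvtColor(np.array(g['img']),cv2.COLOR_RGB2BGR)
f=grab('top');a=cv2.cvtColor(np.array(f['img'])[150:225,200:335],cv2.COLOR_RGB2BGR)
cv2.imwrite('pics/g.png',np.vstack([cv2.resize(a,(540,300),interpolation=cv2.INTER_CUBIC),cv2.resize(b[60:320],(540,274))]))
E
```

```text
t 9.4 tcp unit mm [-140.4   -1.8  238.6] heading 100.16 F [-0.1 -1.8  1.5] w 0.0001
```

View pics/g.png

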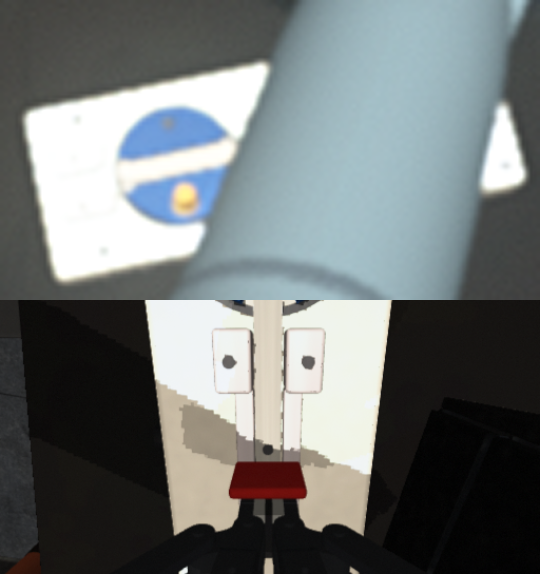

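The bar is moving straight with about 2 N. The wrist view shows the plate at (267,480), some way short of the stop blocks (rear faces near row 393). I push on slowly.

Call:
carry_out(
  deltas=[
    [[5, 0, 0], 0],
    [[10, 0, 0], 0],
    [[15, 0, 0], 0],
    [[20, 0, 0], 0],
    [[24, 0, 0], 0],
    [[27, 0, 0], 0],
    [[29, 0, 0], 0],
    [[31, 0, 0], 0],
    [[32, 0, 0], 0],
    [[33, 0, 0], 0],
    [[34, 0, 0], 0],
  ],
)

```text
time: 10.88
ee_pos: [0.5153, -0.097, 0.2387]
tcp_rot: [0.642, 0.767, 0.0, 0.0]
ft_force: [-0.6, -0.3, -0.9]
gripper_width: -0.0
grip_force: 0.5
```

```bash
python3 - <<'E'
from h import *
state()
g=grab('wrist');b=cv2.cvtColor(np.array(g['img']),cv2.COLOR_RGB2BGR)
cv2.imwrite('pics/i.png',cv2.resize(b[60:320,100:400],(600,520)))
E
```

```text
t 10.88 tcp unit mm [-106.9   -1.9  238.7] heading 100.14 F [-0.6 -0.3 -0.9] w -0.0
```

View pics/i.png

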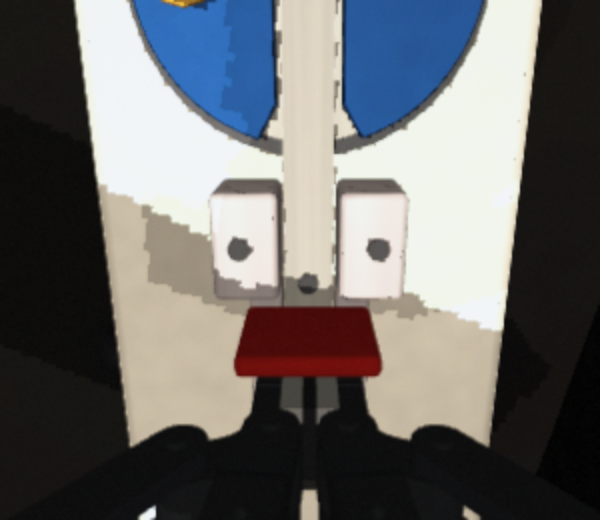

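The bar is in the slot and the plate's lower edge (row 308) is a few millimetres from the blocks (row 298). I creep on while watching the force.

Call:
carry_out(
  deltas=[
    [[1, 0, 0], 0],
    [[2, 0, 0], 0],
    [[3, 0, 0], 0],
    [[4, 0, 0], 0],
    [[4, 0, 0], 0],
  ],
)

```text
time: 11.55
ee_pos: [0.5145, -0.093, 0.2387]
tcp_rot: [0.642, 0.767, 0.0, -0.0]
ft_force: [0.4, -0.3, -0.3]
gripper_width: -0.0
grip_force: 0.3
```

Call:
carry_out(
  deltas=[
    [[0.5, 0, 0], 0],
    [[1, 0, 0], 0],
    [[1, 0, 0], 0],
  ],
)

```text
time: 11.92
ee_pos: [0.5144, -0.0921, 0.2387]
tcp_rot: [0.642, 0.767, 0.0, -0.0]
ft_force: [-0.2, -1.4, -1.2]
gripper_width: -0.0001
grip_force: 0.5
```

Call:
carry_out(
  deltas=[
    [[0.5, 0, 0], 0],
    [[1, 0, 0], 0],
    [[1, 0, 0], 0],
  ],
)

```text
time: 12.3
ee_pos: [0.5143, -0.0916, 0.2387]
tcp_rot: [0.642, 0.767, -0.001, 0.001]
ft_force: [0.3, -4.8, -0.9]
gripper_width: -0.0002
grip_force: 2.5
```

Call:
carry_out(
  deltas=[
    [[0.5, 0, 0], 0],
    [[0.5, 0, 0], 0],
  ],
)

```text
time: 12.55
ee_pos: [0.5143, -0.0915, 0.2388]
tcp_rot: [0.642, 0.767, -0.001, 0.001]
ft_force: [0.5, -6.8, -1.8]
gripper_width: -0.0001
grip_force: 3.2
```

Call:
carry_out(
  deltas=[
    [[0.5, 0, 0], 0],
    [[0.5, 0, 0], 0],
  ],
)

```text
time: 12.8
ee_pos: [0.5143, -0.0913, 0.2388]
tcp_rot: [0.642, 0.767, -0.001, 0.001]
ft_force: [0.4, -7.4, -2.3]
gripper_width: 0.0001
grip_force: 3.9
```

The force rises while the plate stays put at x ≈ -101 mm, which is the expected stop. I back off, lift and check.

Call:
carry_out(
  deltas=[
    [[-6, 0, 0], 0],
    [[-20, 0, 0], 0],
    [[-30, 0, 0], 0],
    [[-35, 0, -40], 0],
    [[-45, 0, -80], 0],
    [[-90, 0, -100], 0],
    [[-140, 0, -100], 0],
    [[-140, 0, -100], 0],
  ],
)

```text
time: 13.8
ee_pos: [0.5391, -0.2315, 0.3389]
tcp_rot: [0.644, 0.765, 0.0, 0.001]
ft_force: [-0.4, 1.0, 0.2]
gripper_width: -0.0
grip_force: 0.0
```

```bash
python3 - <<'E'
from h import *
state()
g=grab('wrist');b=cv2.cvtColor(np.array(g['img']),cv2.COLOR_RGB2BGR)
f=grab('top');a=cv2.cvtColor(np.array(f['img'])[150:225,200:335],cv2.COLOR_RGB2BGR)
cv2.imwrite('pics/j.png',np.vstack([cv2.resize(a,(540,300),interpolation=cv2.INTER_CUBIC),cv2.resize(b[0:200,140:380],(540,300))[:290]]))
E
```

```text
t 13.8 tcp unit mm [-243.5   -1.6  338.9] heading 99.89 F [-0.4  1.   0.2] w -0.0
```

View pics/j.png

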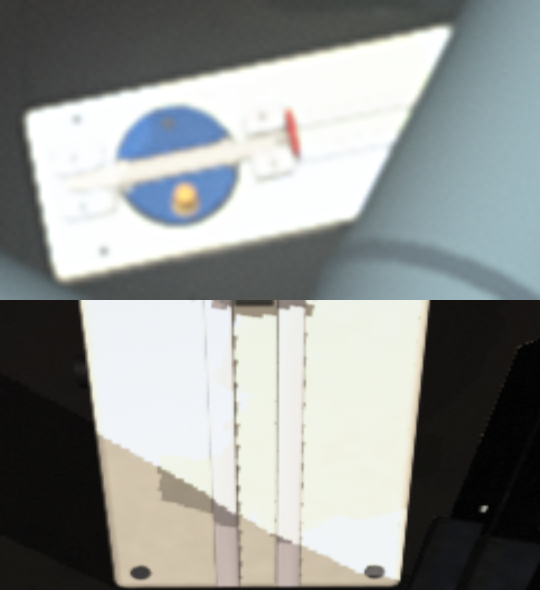

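The top crop shows the red plate (292,133) against the stop blocks and the bar through the aligned slot into the keeper (nose near (70,185)). The arm is clear, so I hand the job in.

```bash
python3 -c "
from plant import robot
print(robot.job_done())"
```

```text
the job is handed in; nothing more can be done
None
```

I handed the job in at about 14 s: the last top picture shows the bar through the aligned slot and into the keeper, its red plate against the stop blocks and the arm clear, but `job_done()` returned no verdict.

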